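Shot of cleaner for the enamel gauge

ROBOT

A 6-joint arm with a two-finger parallel gripper is mounted at the origin on the work surface. World frame = base frame: x ahead of the robot, y to its left, z up, the work surface at z = 0. Lengths are in m, angles in rad, forces in N, time in s.
With the tool pointing down it reaches from about 0.275 to 1 m from the base axis. Payload 8.4 kg.
Tool frame: the origin (TCP) lies on the centre line of the jaws, within the pads' length; the fingertips stand 19 mm ahead of it and the grasp point (between the pads) is the TCP; z points along the fingers, y is the line along which they close (so a half turn about z gives the same grasp; the last joint's range is limited). The gripper opens to 85 mm and grips with 20 to 120 N. Pads are 22 mm wide; open, the fingers measure 114 mm over their backs; the gripper's body (76 mm by 85 mm) begins 54 mm behind the grasp point. The pads swing forward as they close: fully open they stand 13 mm farther back than shut.
Start: joints at [1.108, 0.353, 1.633, -0, 1.155, -0.002], TCP at [0.278, 0.56, 0.25] pointing down, gripper open.
Joint ranges: [-2.63, 2.63], [-0.92, 2.1], [0.06, 2.66], [-1.3, 4.44], [0, 2.69], [-3.02, 3.02]. Speed limits (rad/s): [2.22, 2.22, 2.79, 3.14, 3.14, 3.14].

INTERFACE

Orientations are given as a 3x3 rotation matrix whose columns are the frame's x, y, z axes.
In Python, from bench import telemetry, capture, calibration, robot gives the robot as it stands.
- The arm moves only by the tool advance, called after "Request:" by a JSON object that holds its "op" and its "data", one argument or row to a line. Schema: {"type":"object","properties":{"rows":{"type":"array","items":{"type":"number"},"minItems":6,"maxItems":60},"finger_gap":{"type":"number"},"only":{"type":"string"},"quiet":{"type":"boolean"},"lines":{"type":"string"}},"required":["rows"],"additionalProperties":false}. rows is one flat list of numbers that holds 1 to 10 rows one after another, with no inner brackets; each row has 6 numbers: dx, dy, dz in shares of the most that a row can go, 1 being 50 mm, then a rotation vector rx, ry, rz in parts of the range, where 1.0 means pi rad; each row shifts and turns the commanded pose from where the row before left it, along the tool's axes as they then stand; what a row does not reach is not made up. A row lasts 1/10 s, in which the tool goes at most 0.05 m and 0.15 rad, less where a joint would pass 70% of its speed; a pose out of reach is approached as far as the arm can. finger_gap is the opening from 0.0 (shut) to 1.0 (fully open), set as the call begins (left out keeps the last). The fingers move at their own pace and stop on an object; the grip force is fixed at half the most. Time passes only in rows, so rows that do not move let the fingers close. The tool returns the time, the measured TCP pose, the force, the opening and the grip force at its end. only (a regular expression) keeps the lines of the reply that match it, lines (a string "A,B") keeps lines A to B, and quiet returns only ok. Input that does not fit is refused with a message, and nothing moves.
- telemetry.observe(): the state, without advancing time (a new reading comes with each control period).
- capture(name): name is "scene" or "side" or "wrist"; returns the picture (400x640x3 uint8, red, green, blue); there is no depth.
- calibration(name): a dict with "mtx" (3x3 intrinsics, pixels), "D" ([k1, k2, p1, p2, k3] as OpenCV has them; the pictures are not rectified), "cam_to_world" (4x4, takes a point from camera to world coordinates); the wrist camera has in their place "mount" (4x4, takes a point from camera to tool coordinates, whose origin is the TCP and whose axes are the flange's). Camera axes: x right, y down, z forward; pixel columns grow to the right and rows downward; lengths in m; the calibration is good to about 2 mm. A picture is of the moment at which its call begins: read the wrist's pose just before it. calibration takes no time and is no camera call.
- robot.sign_off(): hands the job in; it is judged then, once.
The state is a dict: "t": time; "joints": joint angles; "joint_vel": joint speeds; "effort": joint torques, N m; "eef_pos": TCP position; "orientation": TCP orientation; "force": force on the tool from outside, world axes, zero at the start; "moment": the same for the moment, N m; "opening": opening from 0.0 (shut) to 1.0 (fully open); "finger_force": force on a finger pad.
Only numpy, scipy, OpenCV 4.12 (cv2) and the standard library are available. Lean on these libraries where they do the work, as an engineer would, in place of code of your own. Each camera call takes 0.05 s, during which the arm holds its last target. There are 200 camera calls.

TASK

The white enamel gauge is due a shot of cleaner. Find the canister whose spout points at the gauge, press its nozzle cap right down from above, then lift away so that the cap springs back up. Do not press the other canister's cap, and leave the gauge lying where it is.

Things in the scene. Friction and masses are not known exactly. Their poses are not given: they have to be found in the camera images.
- cap_a (a point): top centre of the black sprung nozzle cap (left, +y canister), 200 mm above the table when up. Cap 36 mm across, flat-topped, 22 mm high; its side spout reaches 38 mm from the axis along this frame's +x; z up. Bare aluminium canister, 66 mm across, fixed upright on a bolted steel plate (110 mm wide, 6 mm thick, 45 mm behind to 190 mm ahead of the axis). Both canisters are alike.
- nozzle_a (a joint): travel of the sprung cap under cap_a in m: 0 = up, 0.012 = pressed right down on its hard stop. Moves straight down; spring 2.4 N at the start of travel and 7.2 N at the bottom; it springs back up by itself when released.
- cap_b (a point): top centre of the black sprung nozzle cap (right, -y canister), 200 mm above the table when up. Cap 36 mm across, flat-topped, 22 mm high; its side spout reaches 38 mm from the axis along this frame's +x; z up. Bare aluminium canister, 66 mm across, fixed upright on a bolted steel plate (110 mm wide, 6 mm thick, 45 mm behind to 190 mm ahead of the axis). Its twin stands on the left.
- nozzle_b (a joint): travel of the sprung cap under cap_b in m: 0 = up, 0.012 = pressed right down on its hard stop. Moves straight down; spring 2.4 N at the start of travel and 7.2 N at the bottom; it springs back up by itself when released.
- gauge: round pressure gauge on its back, white enamel dial up, brass bezel; 65 mm across, 29 mm thick, brass stem to 51 mm from the centre along +x. Origin: centre of its underside. Lies loose on either canister's plate, ahead of the spout, 105 to 135 mm from that canister's axis and over 200 mm from the other's. A copper cap nut (36 mm wide, 43 mm tall) lies before the other spout.

How it is judged:
On the way:
1. the cap of the canister that points at the gauge is pressed down at least 8 of its 12 mm for 0.1 s (((horizontal distance between gauge and cap_a below 0.17 m and value of joint nozzle_a above 0.008 m) or (horizontal distance between gauge and cap_b below 0.17 m and value of joint nozzle_b above 0.008 m))), for 0.1 s.
At the end, for the whole second after the job is handed in: after the press, both caps are up again (within 2 mm) and the gauge lies within 15 mm of where it was (value of joint each of nozzle_a, nozzle_b below 0.002 m and distance of gauge from where it was at the start of the episode below 0.015 m); the robot touches nothing.
It fails at once if the cap of the other canister (not the one pointing at the gauge) is pressed by more than 4 mm ((horizontal distance between gauge and cap_a below 0.17 m and value of joint nozzle_b above 0.004 m) or (horizontal distance between gauge and cap_b below 0.17 m and value of joint nozzle_a above 0.004 m)).
It fails at once if the gauge is moved by more than 15 mm (distance of gauge from where it was at the start of the episode above 0.015 m).
It also fails if it takes over 30 s, if anything falls off the work surface, if the arm or the gripper's body presses on something with over 40 N, if the wrist force passes 120 N, or if a joint passes its speed limit or range.

## Working session

There is one attempt and no reset: what is moved stays moved. The work goes in short steps, Python scripts to look and compute and a tool call to move; the robot and the scene stay as the last step left them, time stands still between calls to the robot, and variables do not carry over. Pictures are saved under pics/ and viewed, at most 10 in all, crops included, and the job is handed in when it is done.

```bash
mkdir -p pics; python3 - <<'E'
from bench import telemetry,capture,calibration
import cv2
for n in("scene","side"):
    cv2.imwrite(f"pics/{n}0.png",capture(n)[:,:,::-1]); c=calibration(n); print(n,c["mtx"],c["D"],c["cam_to_world"])
s=telemetry.observe();print(s["t"],s["eef_pos"],s["orientation"])
E
```

```text
scene [[440.00215343   0.         315.7383691 ]
 [  0.         440.00215343 197.73228867]
 [  0.           0.           1.        ]] [-0.03913863  0.          0.          0.          0.        ] [[-0.17137999  0.66153319 -0.73007037  1.18573524]
 [ 0.98519652  0.11814955 -0.12421148  0.09447526]
 [ 0.00408747 -0.74055015 -0.67198866  0.7046429 ]
 [ 0.          0.          0.          1.        ]]
side [[390.25949494   0.         323.08174697]
 [  0.         390.25949494 200.80510162]
 [  0.           0.           1.        ]] [-0.06366615  0.          0.          0.          0.        ] [[-0.96170602 -0.19201109  0.19558444  0.43435368]
 [-0.27407964  0.67729711 -0.68275104  0.51192114]
 [-0.001373   -0.7102115  -0.70398703  0.63857236]
 [ 0.          0.          0.          1.        ]]
0.1 [0.27771811 0.55943694 0.24964553] [[-8.95704462e-01  4.44649517e-01 -5.68802134e-04]
 [ 4.44649881e-01  8.95703757e-01 -1.12387728e-03]
 [ 9.74671644e-06 -1.25957970e-03 -9.99999207e-01]]
```

View pics/scene0.png

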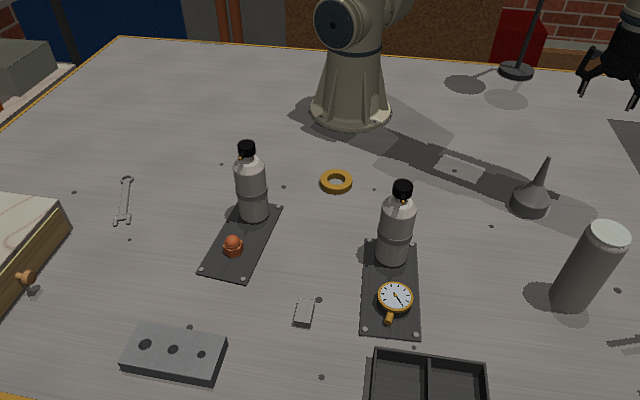

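View pics/side0.png

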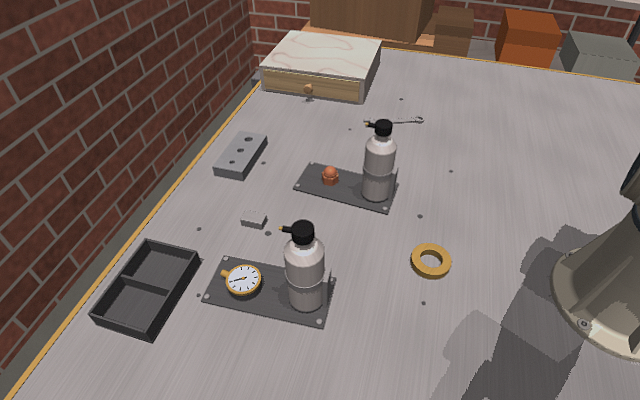

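The gauge lies by the +y canister, so cap_a is the one: scene (403,186), side (303,228). The copper nut is in front of cap_b.

```bash
cat > h.py <<'E'
import numpy as np,cv2
from bench import calibration
def ray(n,p):
    c=calibration(n);u=cv2.undistortPoints(np.array([[p]],float),c["mtx"],np.array(c["D"]))[0,0]
    T=c["cam_to_world"];return T[:3,3],T[:3,:3]@[u[0],u[1],1]
def plane(n,p,z):
    o,d=ray(n,p);return o+d*(z-o[2])/d[2]
E
python3 - <<'E'
from h import *
for n,(x,y,w,h) in dict(scene=(383,170,40,40),side=(270,210,60,45)).items():
    im=cv2.imread(f"pics/{n}0.png")
    m=((im[y:y+h,x:x+w].max(2)<45)*255).astype(np.uint8)
    k=cv2.morphologyEx(m,cv2.MORPH_OPEN,np.ones((7,7),np.uint8))
    c=max(cv2.findContours(k,0,2)[0],key=cv2.contourArea);bx=cv2.boundingRect(c);M=cv2.moments(c)
    p=(x+M['m10']/M['m00'],y+M['m01']/M['m00']);print(n,bx[0]+x,bx[1]+y,bx[2:],p,plane(n,p,.189))
    cv2.imwrite(f"pics/{n}c.png",cv2.resize(np.hstack([im[y:y+h,x:x+w],cv2.merge([k]*3)]),None,fx=6,fy=6,interpolation=0))
print(plane("scene",(403,185.5),.2),plane("side",(303,228),.2),plane("scene",(395,296),.029),plane("side",(243,279),.029))
a=cv2.imread("pics/scenec.png");b=cv2.imread("pics/sidec.png");a=cv2.copyMakeBorder(a,0,b.shape[0]-a.shape[0],0,b.shape[1]-a.shape[1],0);cv2.imwrite("pics/crops.png",np.vstack([a,b]))
E
```

```text
scene 393 180 (20, 20) (402.3269941891178, 189.11727416798732) [0.57573709 0.14759579 0.189     ]
side 292 221 (22, 24) (302.3657782927771, 232.33874082657397) [0.5708435  0.14968486 0.189     ]
[0.57871765 0.14737238 0.2       ] [0.56923134 0.15019136 0.2       ] [0.69116111 0.15929023 0.029     ] [0.69012919 0.15933541 0.029     ]
```

View pics/crops.png

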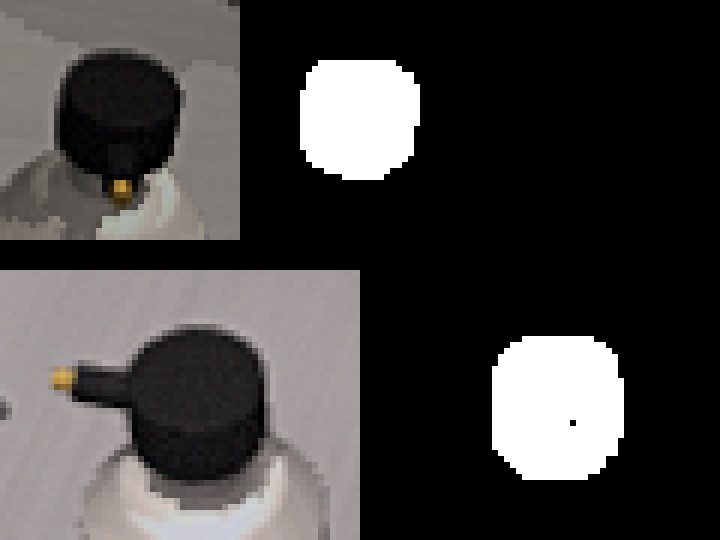

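Cap_a is at about (0.573, 0.149), with its top at 0.200. I'll shut the gripper and move above it.

Units first: shifts go in shares of 50 mm and turns go in shares of pi rad. So -0.036 m is -0.72, -0.019 m is -0.38.

Request:
{"op": "advance", "data": {
  "rows": [-0.72,-0.38,-0.08,0,0,0,-0.72,-0.38,-0.08,0,0,0,-0.72,-0.38,-0.08,0,0,0,-0.72,-0.38,-0.08,0,0,0,-0.72,-0.38,-0.08,0,0,0,-0.72,-0.38,-0.08,0,0,0,-0.72,-0.38,0,0,0,0,-0.72,-0.38,0,0,0,0,-0.72,-0.38,0,0,0,0,-0.72,-0.38,0,0,0,0],
  "finger_gap": 0
}}

```text
t: 1.1
eef_pos: [0.5165, 0.228, 0.2741]
orientation: [[-0.896, 0.445, -0.0], [0.445, 0.896, -0.0], [0.0, -0.0, -1.0]]
force: [0.8, -0.1, -0.5]
opening: -0.002
finger_force: 0.0
```

```bash
python3 - <<'E'
from bench import telemetry
import numpy as np
s=telemetry.observe();R=np.array(s["orientation"]);print(s["eef_pos"],s["opening"],R,R.T@(np.array([.573,.149,.25])-s["eef_pos"]))
E
```

```text
[0.51647943 0.22798692 0.27408168] -0.0024637966800022475 [[-8.95688381e-01  4.44682151e-01 -3.29918330e-04]
 [ 4.44682202e-01  8.95688411e-01 -9.86334688e-05]
 [ 2.51643481e-04 -2.35053661e-04 -9.99999941e-01]] [-0.08575495 -0.04560832  0.02407082]
```

Scaled: -0.0286 m is -0.572, -0.0152 m is -0.304.

Request:
{"op": "advance", "data": {
  "rows": [-0.572,-0.304,0.06,0,0,0,-0.572,-0.304,0.06,0,0,0,-0.572,-0.304,0.06,0,0,0,0,0,0,0,0,0,0,0,0,0,0,0]
}}

```text
t: 1.6
eef_pos: [0.5723, 0.1501, 0.2648]
orientation: [[-0.895, 0.446, -0.001], [0.446, 0.895, -0.0], [0.001, -0.001, -1.0]]
force: [-0.0, 0.3, 0.8]
opening: 0.002
finger_force: 0.0
```

```bash
python3 - <<'E'
from bench import telemetry,capture
import numpy as np,cv2
s=telemetry.observe();R=np.array(s["orientation"]);print(R.T@(np.array([.573,.149,.25])-s["eef_pos"]))
a=capture("scene")[140:240,330:490,::-1];b=capture("side")[160:260,220:380,::-1]
cv2.imwrite("pics/over.png",cv2.resize(np.vstack([a,b]),None,fx=3,fy=3))
E
```

```text
[-0.00110359 -0.00062925  0.01476073]
```

View pics/over.png

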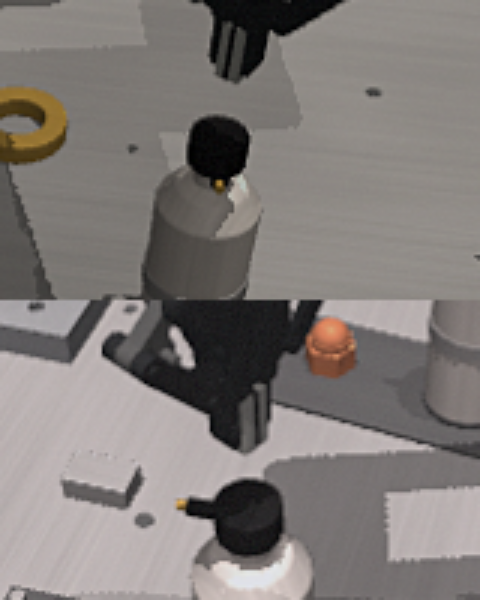

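In both views the shut fingertips hang directly over cap_a: scene tip (407,166) over cap (403,186), side tip (302,208) over cap (303,228). I'll go down to just above contact, then press.

Scaled: 0.014 m is 0.28.

Request:
{"op": "advance", "data": {
  "rows": [0,0,0.28,0,0,0,0,0,0.28,0,0,0,0,0,0.28,0,0,0,0,0,0,0,0,0]
}}

```text
t: 2.1
eef_pos: [0.5707, 0.1505, 0.2203]
orientation: [[-0.896, 0.444, -0.004], [0.444, 0.896, -0.001], [0.003, -0.003, -1.0]]
force: [-0.1, 0.2, 0.3]
opening: -0.0
finger_force: 0.0
```

Request:
{"op": "advance", "data": {
  "rows": [0,0,0.08,0,0,0,0,0,0.08,0,0,0,0,0,0,0,0,0]
}}

```text
t: 2.4
eef_pos: [0.5725, 0.1507, 0.2153]
orientation: [[-0.896, 0.445, 0.0], [0.445, 0.896, 0.0], [0.0, 0.0, -1.0]]
force: [-2.2, 0.3, 4.2]
opening: -0.001
finger_force: 1.8
```

Request:
{"op": "advance", "data": {
  "rows": [0,0,0.06,0,0,0,0,0,0.06,0,0,0,0,0,0,0,0,0,0,0,0,0,0,0]
}}

```text
t: 2.8
eef_pos: [0.5727, 0.1507, 0.2097]
orientation: [[-0.896, 0.445, 0.001], [0.445, 0.896, 0.0], [-0.0, 0.001, -1.0]]
force: [-2.2, 1.7, 6.2]
opening: -0.0
finger_force: 2.9
```

Scaled: 0.0015 m is 0.03.

Request:
{"op": "advance", "data": {
  "rows": [0,0,0.03,0,0,0,0,0,0.03,0,0,0,0,0,0,0,0,0,0,0,0,0,0,0,0,0,0,0,0,0]
}}

```text
t: 3.3
eef_pos: [0.5727, 0.1507, 0.2071]
orientation: [[-0.896, 0.445, 0.001], [0.445, 0.896, 0.0], [-0.001, 0.001, -1.0]]
force: [-2.9, 0.1, 8.1]
opening: 0.001
finger_force: 4.1
```

The force is 8.1 N, above the 7.2 N spring force at the bottom, and the height is 0.207, so the cap is on its stop. Now I'll lift away.

Scaled: -0.03 m is -0.6, -0.02 m is -0.4.

Request:
{"op": "advance", "data": {
  "rows": [0,0,-0.2,0,0,0,0,0,-0.4,0,0,0,0,0,-0.6,0,0,0,0,0,-0.6,0,0,0,0,0,0,0,0,0,0,0,0,0,0,0,0,0,0,0,0,0]
}}

```text
t: 4.0
eef_pos: [0.5719, 0.1503, 0.2952]
orientation: [[-0.896, 0.445, -0.002], [0.445, 0.896, -0.001], [0.001, -0.001, -1.0]]
force: [-0.0, 0.8, 0.8]
opening: -0.004
finger_force: 0.0
```

```bash
python3 - <<'E'
from h import *
from bench import capture
a=capture("scene")[140:340,330:490,::-1];b=capture("side")[160:360,200:360,::-1]
cv2.imwrite("pics/end.png",cv2.resize(np.hstack([a,b]),None,fx=2.4,fy=2.4))
for n,(x,y,w,h) in dict(scene=(370,270,50,55),side=(215,258,55,45)).items():
    o=cv2.imread(f"pics/{n}0.png")[y:y+h,x:x+w].astype(int);print(np.abs(capture(n)[y:y+h,x:x+w,::-1]-o).max(2).mean())
E
```

```text
8.095272727272727
11.586666666666666
```

View pics/end.png

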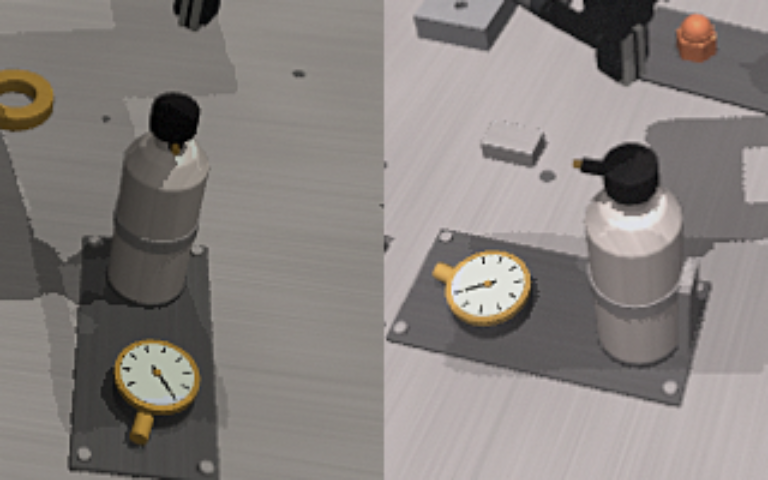

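Cap_a is up again at scene (403,187), the gauge is still at scene (395,296), side (243,279), and the tool is clear of everything.

```bash
python3 -c "
from bench import robot
print(robot.sign_off())"
```

```text
the job is handed in; nothing more can be done
None
```

I pressed cap_a, the canister pointing at the gauge, down to its stop and lifted away; the final pictures show the cap back up and the gauge where it was, cap_b was never touched, and the job is handed in (no verdict was returned).

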